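Press the bass-mechanism segment home in its tapered nest

TASK

Pick up the brass bass-mechanism segment and lay it flat on the bed of the wooden nest, round nose towards the converging rails, then push it from behind under the steel bridge so that the rails centre it, until its nose is fully home against the cork-faced stop. Once it is home, lean on it along the nest with about 15 N for half a second to bed it in, never harder than 22 N and without wedging it hard between the rails, then let go and leave it there. Leave the other things on the counter where they are.

Things in the scene. Friction and masses are not known exactly. Their poses are not given: they have to be found in the camera images.
- segment_center (a point): Centre (half-way up, 13 above its underside) of the loose brass segment: solid block 64 long, 30 wide, 26 high, about 250 g, with thin steel shafts on top (to 31 high, within its width, no obstacle to fingers). +x: lengthwise to the round nose (half circle of radius 15, tip 32 ahead); square tail 32 behind; z up. Lies on its underside on the counter; grip it across its width.
- segment_nose (a point): Tip of the segment's round nose, half-way up (32 ahead of its centre).
- nest: Waxed, slippery wooden nest fixed to the counter. Origin: at counter height, on its centre line at the entry of the narrow throat; +x is the push direction (into the throat), z up. Flat bed 120 wide, top 12 above the counter, from x=-125 to x=+70. With the segment home its nose tip is at x=+42 and its tail at x=-22, out of the throat, where the rails are 53 apart.
- nest_mouth (a point): Centre of the rails' wide mouth, on the bed, 50 before the nest's origin (nest x=-50). Two upright rails, 26 high (tops 38 above the counter), 12 thick, converge at 25 degrees each from 79 apart here to 32.4 apart at nest x=0. From here back to x=-125 the bed is open, without rails: the segment can be laid there.
- guides: The rails, throat and bridge, fixed on the nest. Origin: middle of the throat, on the bed, at nest x=+20; axes as the nest's. The throat runs parallel, 32.4 wide (2.4 play for the segment), from nest x=0 to x=+40. A steel bridge crosses over it from x=+9 to x=+31, underside 47 and top 53 above the counter, so the segment gets in only by sliding along the bed.
- stop: Cork-faced stop block at the end of the throat, 22 wide, 22 high. Origin: centre of the face the nose meets, at nest x=+42, 25 above the counter, when not pressed; it gives under load by about 1 mm per 15 N along nest +x, up to a hard end at 3 mm, and springs back slowly.
- button_stand: Bystander: low wooden stand 40 x 150 x 22 with five black buttons standing on it in a row (42 high in all). Origin under its centre.
- awl: Bystander: small awl with horn handle, 121 long, lying. Origin on the counter at the end of its handle.
- screwdriver: Bystander: wooden-handled screwdriver, about 150 long, lying.
- cup: Bystander: pewter cup, 72 across, 75 high. Origin under its centre.
- reed_block: Bystander: plain wooden block 30 x 120 x 34. Origin under its centre.
- wax_tin: Bystander: round flat tin 56 across, 28 high. Origin under its centre.
- lever_bar: Bystander: thin brass bar 22 x 95 x 12 with six steel levers across it; longer, narrower and lower than the segment. Origin under its centre.
There are look-alikes about, which are no part of the job. Leave any red look-alike of the part that bears segment_center alone.

How it is judged (in metres and radians):
On the way, in this order (a step that is already met when the one before it is completed fails the run):
1. the segment lies flat on the nest's bed before or between the converging rails, nose towards the throat and still short of it (x of segment_center in the frame of nest between -0.115 and -0.025 m and y of segment_center in the frame of nest between -0.04 and 0.04 m and z of segment_center in the frame of nest between 0.022 and 0.028 m and x of segment_nose in the frame of segment_center between 0.02 and 0.04 m and x of segment_nose in the frame of nest below 0.005 m and angle between the x axis of segment_center and the x axis of nest, either way round below 0.6 rad and angle between segment_center's own z axis and vertical below 0.1 rad), for 0.2 s.
2. the segment's nose is home in the throat and pressed against the stop with 9 N or more (x of segment_nose in the frame of nest between 0.04 and 0.048 m and y of segment_nose in the frame of nest between -0.004 and 0.004 m and contact force between segment and stop above 9 N), for 0.3 s.
At the end, for the whole second after the job is handed in: The segment lies flat on the bed in the throat, nose first: nose tip within 2.5 mm of the unpressed stop face and within 4 mm of the nest's centre line, square to the nest within 7 degrees, released and at rest (x of segment_nose in the frame of nest between 0.0395 and 0.0455 m and y of segment_nose in the frame of nest between -0.004 and 0.004 m and z of segment_center in the frame of nest between 0.022 and 0.028 m and angle between the x axis of segment_center and the x axis of nest, either way round below 0.12 rad and angle between segment_center's own z axis and vertical below 0.06 rad and linear speed of segment below 0.01 m/s); the robot touches nothing.
It fails at once if the segment is pressed against the stop harder than 22 N (contact force between segment and stop above 22 N).
It fails at once if the segment is pressed against the guides (rails, throat, bridge) harder than 30 N (contact force between segment and guides above 30 N).
It fails at once if one of the bystanders is moved more than 2 cm (distance of any of button_stand, awl, screwdriver, cup, reed_block, wax_tin, lever_bar from where it was at the start of the episode above 0.02 m).
It also fails if it takes over 72 s, if anything falls off the work surface, if the arm or the gripper's body presses on something with over 40 N, if the wrist force passes 120 N, or if a joint passes its speed limit or range.

ROBOT

A 6-joint arm with a two-finger parallel gripper is mounted at the origin on the work surface. World frame = base frame: x ahead of the robot, y to its left, z up, the work surface at z = 0. Lengths are in m, angles in degrees, forces in N, time in s.
With the tool pointing down it reaches from about 0.4 to 0.825 m from the base axis. Payload 7 kg.
Tool frame: the origin (TCP) lies at the very end of the fingers, on their centre line; the grasp point (between the pads) lies 19 mm behind it; z points along the fingers, y is the line along which they close (so a half turn about z gives the same grasp; the last joint's range is limited). The gripper opens to 88 mm and grips with 3 to 60 N. Pads are 19 mm wide; open, the fingers measure 130 mm over their backs; the gripper's body (78 mm by 193 mm) begins 47 mm behind the grasp point.
Start: joints at [-59.983, 20.546, 0.682, 0, -70.136, -16.507], TCP at [0.158, -0.656, 0.227] pointing down, gripper open.
Joint ranges: [-176.03, 176.03], [-82.01, 121.73], [-58.28, 71.71], [-173.87, 95.51], [-174.79, -0.11], [-173.66, 173.66]. Speed limits (degrees/s): [136.94, 136.94, 172.46, 180, 180, 180].

INTERFACE

Orientations are given as [roll, pitch, yaw] about the fixed x, y, z axes, in that order (R = Rz(yaw) Ry(pitch) Rx(roll)).
In Python, from plant import get_state, imaging, r, finder gives the robot as it stands.
- The arm moves only by the shell command python3 -m handwheel 'ROWS' [FORCE]. ROWS is JSON, a list of rows, each a list of 5 numbers: the closure, from 0 (fully open) to 1 (shut), then the shift along the world's x, y, z in cm, then the turn about the world's z in degrees. A call has 1 to 8 rows; each row is the pose to reach, as a shift and turn from the pose commanded when the call began; what a row does not reach only later rows make up. A row lasts 1/8 s, in which the tool goes at most 62.5 mm and 10.7 degrees, less where a joint would pass 70% of its speed; a pose out of reach is approached as far as the arm can. A call with a gripper value outside its range is refused whole. The fingers move at their own pace and stop on an object; FORCE is the grip in N (left out, the last holds). Time passes only in rows, so rows that repeat a pose let the fingers close. It gives the time, the measured TCP pose, the force, the opening and the grip force at its end, in the units of the state.
- get_state(): the state, without advancing time (a new reading comes with each control period).
- imaging.capture(name): name is "scene" or "top" or "wrist"; returns (picture, depth): 480x640x3 uint8, red, green, blue; 480x640 float32, m along the optical axis (not along the pixel's ray), 0 where there is no reading.
- imaging.get_calibration(name): a dict with "fx", "fy", "cx", "cy" (pixels), "dist" ([k1, k2, p1, p2, k3] as OpenCV has them; the pictures are not rectified), "rvec" (rotation vector, rad) and "tvec" (3), from world to camera coordinates, as OpenCV has them; the wrist camera has in their place "hand_eye" (4x4, takes a point from camera to tool coordinates, whose origin is the TCP and whose axes are the flange's). Camera axes: x right, y down, z forward; pixel columns grow to the right and rows downward; lengths in m; the calibration is good to about 2 mm. A picture is of the moment at which its call begins: read the wrist's pose just before it. get_calibration takes no time and is no camera call.
- r.close_job(): hands the job in; it is judged then, once.
Trained networks look in the newest picture that a camera, given by its name, has taken for a name from the list of things; names that differ only in an ending like _2 or _b are one class to them, and where a whole thing is asked for, a point or a joint stands for the part that bears it (a point fixed in the world has none). Each returns a list of dicts, best first, with "p" (0 to 1); they miss things now and then, are a little off and sometimes report something else, mostly with a low value. They report only what shows in the picture. A call takes as long as a camera call. They do not tell look-alikes from the thing itself.
- finder.cut_out(camera, query): "region" (480x640 bool, what is visible of it) and "pixel" ([column, row] in pixels, amid what is visible of it).
The state is a dict: "time_s": time; "joints": joint angles; "qd": joint speeds; "joint_torque": joint torques, N m; "tcp_pos": TCP position; "eef_rot": TCP orientation; "contact_force": force on the tool from outside, world axes, zero at the start; "moment": the same for the moment, N m; "gripper_width": finger opening in m; "gripper_force": force on a finger pad.
Only numpy, scipy, OpenCV 4.12 (cv2) and the standard library are available. Lean on these libraries where they do the work, as an engineer would, in place of code of your own. Each camera call takes 0.05 s, during which the arm holds its last target. There are 200 camera calls.

## Working session

There is one attempt and no reset: what is moved stays moved. The work goes in short steps, Python scripts to look and compute and a shell command to move; the robot and the scene stay as the last step left them, time stands still between calls to the robot, and variables do not carry over. Pictures are saved under pics/ and viewed, at most 10 in all, crops included, and the job is handed in when it is done.

```bash
mkdir -p pics
cat > h.py <<'E'
import numpy as np, cv2
from plant import get_state, imaging, r, finder
def save(n,im): cv2.imwrite('pics/'+n,cv2.cvtColor(im,cv2.COLOR_RGB2BGR))
def w2c(cam,st=None):
    c=imaging.get_calibration(cam)
    K=np.array([[c['fx'],0,c['cx']],[0,c['fy'],c['cy']],[0,0,1.]])
    if 'hand_eye' in c:
        from scipy.spatial.transform import Rotation as Ro
        T=np.eye(4);T[:3,:3]=Ro.from_euler('xyz',st['eef_rot'],degrees=True).as_matrix();T[:3,3]=st['tcp_pos']
        M=np.linalg.inv(T@np.array(c['hand_eye']))
    else:
        M=np.eye(4);M[:3,:3]=cv2.Rodrigues(np.array(c['rvec'],float))[0];M[:3,3]=np.ravel(c['tvec'])
    return K,np.array(c['dist'],float),M
def pts(cam,uv,z,st=None,plane=None):
    """world points: by depth z, or on plane height"""
    K,d,M=w2c(cam,st); n=cv2.undistortPoints(np.array(uv,float).reshape(-1,1,2),K,d)[:,0]
    ray=np.c_[n,np.ones(len(n))]; R=M[:3,:3];t=M[:3,3]
    if plane is not None:
        o=-R.T@t; D=ray@R; return o+D*((plane-o[2])/D[:,2])[:,None]
    return (ray*np.array(z).reshape(-1,1)-t)@R
def region(cam,reg,dep,st=None):
    v,u=np.nonzero(reg&(dep>0)); return pts(cam,np.c_[u,v],dep[v,u],st)
def proj(cam,P,st=None):
    K,d,M=w2c(cam,st); return cv2.projectPoints(np.array(P,float).reshape(-1,3),cv2.Rodrigues(M[:3,:3])[0],M[:3,3],K,d)[0][:,0]
E
python3 - <<'E'
from h import *
print(get_state())
for c in ('scene','top'):
    im,d=imaging.capture(c); save(c+'1.png',im); np.savez(c+'.npz',im=im,d=d)
    for q in ('segment_center','nest','guides','stop','lever_bar'):
        for x in finder.cut_out(c,q)[:3]:
            P=region(c,x['region'],d)
            print(c,q,round(x['p'],2),np.round(x['pixel']),x['region'].sum(),np.round(np.median(P,0),3) if len(P) else '')
E
```

```text
{'time_s': 0.0, 'joints': array([-5.99838678e+01,  2.05897414e+01,  6.32978843e-01, -1.88406480e-02,
       -7.01360562e+01, -1.65054755e+01]), 'qd': array([-0.08097811, -0.00228918,  0.02447037, -0.05701208,  0.02970473,
        0.00370835]), 'joint_torque': array([-6.14140981e-05, -5.82718313e+01,  2.93056995e+01,  6.99693963e+00,
        6.89837529e-03, -1.31207166e-04]), 'tcp_pos': array([ 0.15752935, -0.65585081,  0.2256398 ]), 'eef_rot': array([ 1.79905974e+02, -9.39118704e-03, -1.66495752e+02]), 'contact_force': array([ 0.68426287,  0.08298573, -1.28597354]), 'moment': array([0.01503262, 0.01504165, 0.00591183]), 'gripper_force': 0.0, 'gripper_width': 0.08745568531557184}
scene segment_center 0.66 [362. 262.] 350 [0.513 0.147 0.022]
scene segment_center 0.63 [398. 278.] 374 [0.5   0.247 0.022]
scene segment_center 0.55 [374. 304.] 300 [0.6   0.236 0.023]
scene nest 0.8 [244. 219.] 3005 [ 0.581 -0.176  0.01 ]
scene guides 0.93 [233. 224.] 689 [ 0.606 -0.17   0.034]
scene stop 0.54 [222. 230.] 27 [ 0.646 -0.187  0.032]
scene stop 0.16 [196. 157.] 777 [ 0.498 -0.408  0.044]
scene lever_bar 0.6 [328. 358.] 441 [0.772 0.214 0.011]
top segment_center 0.75 [273. 251.] 445 [0.504 0.144 0.027]
top segment_center 0.74 [224. 258.] 467 [0.493 0.247 0.027]
top segment_center 0.61 [229. 212.] 503 [0.589 0.235 0.027]
top nest 0.84 [429. 224.] 5304 [ 0.567 -0.181  0.013]
top nest 0.55 [435. 187.] 78 [ 0.641 -0.186  0.035]
top guides 0.75 [442. 204.] 898 [ 0.601 -0.19   0.039]
top lever_bar 0.92 [243. 130.] 497 [0.768 0.217 0.013]
```

View pics/top1.png

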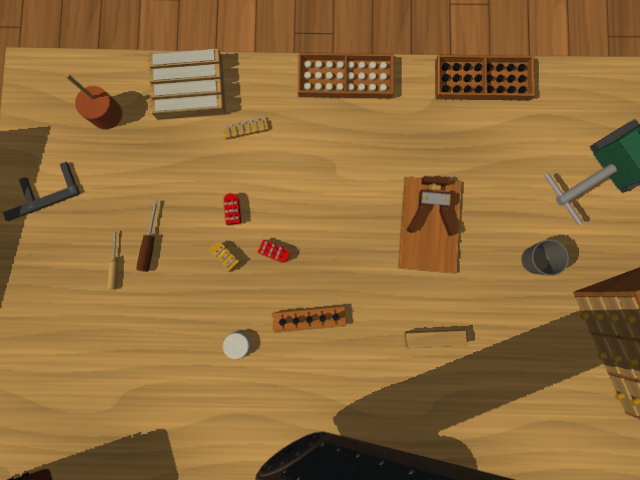

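Run:
```python
import cv2
a=cv2.imread('pics/top1.png');b=cv2.imread('pics/scene1.png')
A=cv2.resize(a[185:290,190:310],None,fx=3.33,fy=3.33,interpolation=cv2.INTER_CUBIC)[:400,:400]
B=cv2.resize(b[235:335,325:425],(400,400),interpolation=cv2.INTER_CUBIC)
import numpy as np
h=min(A.shape[0],400);cv2.imwrite('pics/crop1.png',np.hstack([cv2.resize(A,(400,400)),B]))
```

```text
(no output)
```

View pics/crop1.png

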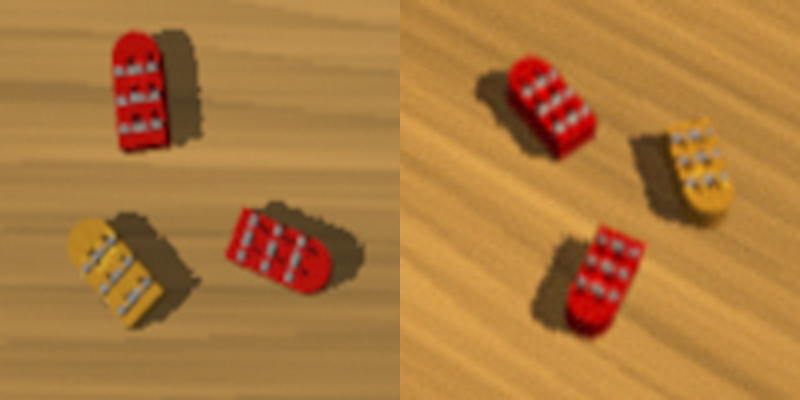

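The top view shows the candidates for the segment: brass at (224,258), red at (232,210), red at (273,251), and the lever bar at (247,128). I choose the brass one. In the crop its round nose points up-left, around (214,246). The nest is at (430,225) with its open bed at the bottom and the bridge at (436,199).

```bash
cat >> h.py <<'E'
def seg_fit(cam,reg,dep,st=None,zt=0.026):
    """fit outline of top face: centre, heading (deg) to nose, from region pixels"""
    P=region(cam,reg,dep,st); P=P[(P[:,2]>zt-0.006)&(P[:,2]<zt+0.009)][:,:2]
    from scipy.optimize import minimize
    from scipy.spatial import cKDTree
    # template filled stadium
    g=np.stack(np.meshgrid(np.arange(-.032,.0321,.001),np.arange(-.015,.0151,.001)),-1).reshape(-1,2)
    g=g[(g[:,0]<.017)|(np.hypot(g[:,0]-.017,g[:,1])<.015)]; t=cKDTree(P)
    best=None
    def cost(p):
        c,s=np.cos(p[2]),np.sin(p[2]); G=g@np.array([[c,s],[-s,c]])+p[:2]
        return (np.minimum(t.query(G)[0],.01)**2).mean()+(np.minimum(cKDTree(G).query(P)[0],.01)**2).mean()
    for a in np.arange(0,360,30):
        q=minimize(lambda p:1e6*cost([p[0]/1e3,p[1]/1e3,p[2]/50]),[*(np.median(P,0)*1e3),np.radians(a)*50],method='Nelder-Mead',options=dict(initial_simplex=None,xatol=.05,fatol=1e-3))
        if best is None or q.fun<best.fun: best=q
    x=best.x; return x[0]/1e3,x[1]/1e3,(np.degrees(x[2]/50)+180)%360-180,best.fun
E
python3 - <<'E'
from h import *
z=np.load('top.npz'); imaging.capture('top')
r=[x for x in finder.cut_out('top','segment_center') if np.hypot(*(np.array(x['pixel'])-[224,258]))<8][0]
print(seg_fit('top',r['region'],z['d']))
n=finder.cut_out('top','nest')[0]; P=region('top',n['region'],z['d']); P=P[(P[:,2]>.006)&(P[:,2]<.018)]
print(cv2.minAreaRect((P[:,:2]*1000).astype(np.float32)))
for q in ('cup','reed_block','button_stand','wax_tin','awl','screwdriver'):
    for x in finder.cut_out('top',q)[:1]:
        Q=region('top',x['region'],z['d']);print(q,np.round(x['pixel']),np.round(np.median(Q,0),3))
E
```

```text
(np.float64(0.4943729835161021), np.float64(0.2497200756642044), np.float64(45.724838020017955), np.float64(0.9793065756497082))
((567.9613647460938, -182.88302612304688), (120.38892364501953, 193.585205078125), 86.0550308227539)
cup [545. 258.] [ 0.5   -0.417  0.039]
reed_block [434. 339.] [ 0.334 -0.187  0.034]
button_stand [307. 320.] [0.368 0.068 0.023]
wax_tin [236. 344.] [0.313 0.214 0.028]
awl [114. 272.] [0.456 0.477 0.016]
screwdriver [146. 250.] [0.503 0.408 0.022]
```

```bash
python3 -m handwheel '[[0,6,6,1,-3],[0,12,12,3,-6],[0,18,18,5,-9],[0,24,24,7,-12],[0,30,30,7,-15],[0,35,36,7,-17],[0,37,42,7,-17.5],[0,37,46,7,-17.5]]'
python3 -m handwheel '[[0,0,0,0,0],[0,0,0,0,0]]'
python3 - <<'E'
from h import *
print(imaging.get_calibration('wrist')['hand_eye'])
st=get_state(); im,d=imaging.capture('wrist'); save('w1.png',im); np.savez('w1.npz',im=im,d=d,pos=st['tcp_pos'],rot=st['eef_rot'])
print(st['tcp_pos'],st['eef_rot'],st['joints'])
for q in ('nest','guides','stop'):
    for x in finder.cut_out('wrist',q)[:2]:
        P=region('wrist',x['region'],d,st); print(q,x['p'],x['pixel'],np.median(P,0))
        if q=='nest':
            P=P[abs(P[:,2]-.012)<.004]; print(cv2.minAreaRect((P[:,:2]*1000).astype(np.float32)),np.median(P[:,2]))
E
```

```text
time_s: 2.05
tcp_pos: [0.4827, -0.285, 0.2926]
eef_rot: [-180.0, 0.0, 176.0]
contact_force: [1.0, -0.2, -0.5]
gripper_width: 0.0878
gripper_force: 0.0
time_s: 2.3
tcp_pos: [0.4816, -0.2866, 0.2926]
eef_rot: [-180.0, 0.0, 176.1]
contact_force: [-0.1, -0.2, -0.6]
gripper_width: 0.0876
gripper_force: 0.0
[[ 3.99165842e-04 -9.68492009e-01 -2.49044311e-01  6.70336424e-02]
 [ 9.99999905e-01  4.30472568e-04 -7.12461106e-05 -1.27026827e-04]
 [ 1.76208033e-04 -2.49044258e-01  9.68492089e-01 -1.57795637e-01]
 [ 0.00000000e+00  0.00000000e+00  0.00000000e+00  1.00000000e+00]]
[ 0.48160656 -0.28655275  0.29259824] [-1.79994110e+02  5.20007398e-03  1.76082000e+02] [-1.07345653e+01  7.63437878e+00 -7.93668357e+00  5.43041895e-03
 -7.44230753e+01 -8.31848934e+01]
nest 0.68 [402.3, 235.8] [ 0.53334991 -0.18759016  0.01181973]
((542.1555786132812, -181.59646606445312), (120.23872375488281, 143.7899932861328), 86.13999938964844) 0.01167161765671661
guides 0.86 [393.4, 268.4] [ 0.56474627 -0.20690837  0.03696252]
stop 0.46 [406.1, 238.7] [ 0.53417454 -0.18762792  0.01182401]
```

View pics/w1.png

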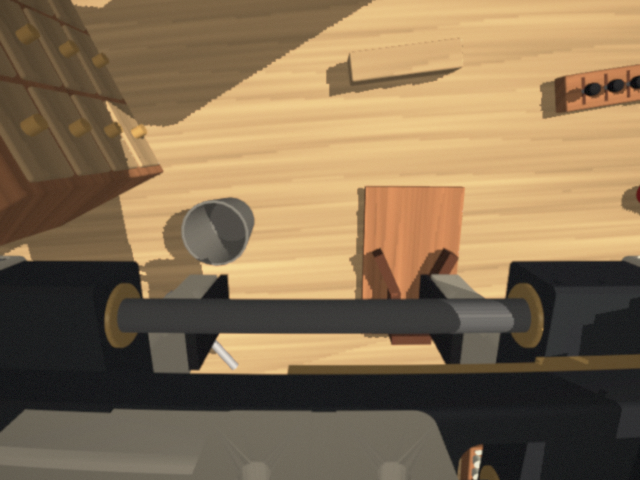

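The wrist view shows the nest at (414,250) with its rails converging towards the bottom of the picture, which is world +x. Both cameras put the nest origin at about (0.595, -0.185), heading -3.9°. Next I look at the segment close up.

```bash
python3 -m handwheel '[[0,0,6,0,5],[0,0,12,0,10],[0,0,18,0,16],[0,-0.5,24,0,22],[0,-1,30,0,28],[0,-1,36,0,34],[0,-1,42,0,40],[0,-1,48,-2,42]]'
python3 -m handwheel '[[0,0,4,-4,0],[0,0,4,-6,0],[0,0,4,-6,0]]'
python3 - <<'E'
from h import *
st=get_state(); im,d=imaging.capture('wrist'); save('w2.png',im)
print(st['tcp_pos'],st['eef_rot'],st['joints'])
for x in finder.cut_out('wrist','segment_center'):
    P=region('wrist',x['region'],d,st); c=np.median(P,0); print(x['p'],x['pixel'],c,x['region'].sum())
    if np.hypot(c[0]-.494,c[1]-.25)<.03: print('FIT',seg_fit('wrist',x['region'],d,st))
E
```

```text
time_s: 3.5
tcp_pos: [0.4724, 0.194, 0.2742]
eef_rot: [-180.0, 0.2, -141.9]
contact_force: [1.1, 0.5, -0.3]
gripper_width: 0.0876
gripper_force: 0.0
time_s: 3.88
tcp_pos: [0.4711, 0.2314, 0.2111]
eef_rot: [-180.0, -0.2, -142.0]
contact_force: [0.4, -0.5, 0.6]
gripper_width: 0.0876
gripper_force: 0.0
[0.47106213 0.23140005 0.21112284] [-179.97580713   -0.21656015 -142.03888353] [ 4.75875319e+01  7.15679140e+00 -1.92953240e+01 -1.37811822e-02
 -6.37654416e+01 -9.96202543e+01]
0.97 [324.3, 243.2] [0.4904798  0.24544425 0.02602074] 2022
FIT (np.float64(0.49369862167632733), np.float64(0.24846611429494148), np.float64(45.73304657522047), np.float64(0.36842102761775974))
0.96 [264.3, 294.2] [0.56440808 0.22971928 0.02519544] 790
0.68 [230.7, 190.9] [0.50082098 0.1450691  0.02592183] 2368
0.66 [7.3, 14.9] [ 0.49958419 -0.11885194  0.007861  ] 516
0.55 [415.6, 73.5] [0.31414187 0.21420708 0.02743389] 3446
```

View pics/w2.png

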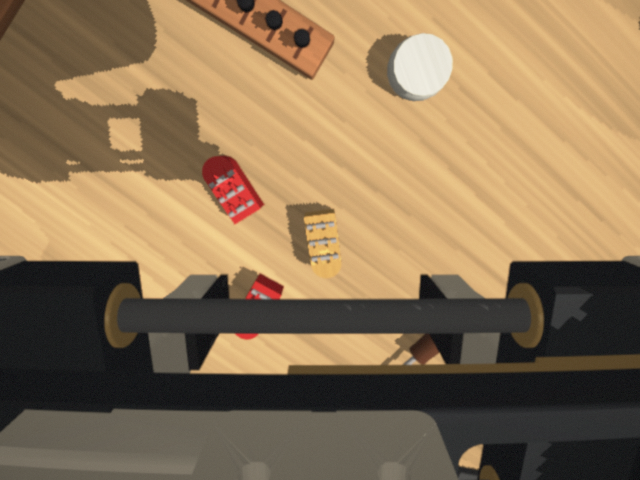

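The brass segment is at (322,243) with its nose towards the bottom of the picture. The fit gives (0.4937, 0.2485) at 45.7°, which agrees with the top camera.

```bash
python3 -m handwheel '[[0.3,2.26,1.71,0,7.7],[0.3,2.26,1.71,-5,7.7],[0.3,2.26,1.71,-10,7.7],[0.3,2.26,1.71,-14,7.7],[0.3,2.26,1.71,-17,7.7],[0.3,2.26,1.71,-19,7.7],[0.3,2.26,1.71,-20.4,7.7],[0.3,2.26,1.71,-20.4,7.7]]' 25
python3 -m handwheel '[[1,0,0,0,0],[1,0,0,0,0],[1,0,0,0,0],[1,0,0,0,0],[1,0,0,0,0],[1,0,0,0,0]]' 25
python3 -m handwheel '[[1,0,0,1,0],[1,0,0,3,0],[1,0,0,6,0],[1,0,0,10,0]]'
```

```text
time_s: 4.97
tcp_pos: [0.4945, 0.2492, 0.0088]
eef_rot: [-180.0, -0.0, -134.3]
contact_force: [0.0, 0.4, 0.1]
gripper_width: 0.061
gripper_force: 0.0
time_s: 5.72
tcp_pos: [0.4943, 0.2498, 0.0091]
eef_rot: [-180.0, 0.0, -134.3]
contact_force: [-1.4, -0.8, 6.1]
gripper_width: 0.0295
gripper_force: 25.0
time_s: 6.22
tcp_pos: [0.4931, 0.2488, 0.1089]
eef_rot: [180.0, -0.2, -134.3]
contact_force: [0.6, 1.0, -3.3]
gripper_width: 0.0298
gripper_force: 25.0
```

```bash
python3 -m handwheel '[[1,0.5,-5,2,-5],[1,1,-11,2,-11],[1,1.5,-17,2,-18],[1,2,-23,2,-25],[1,2.5,-29,2,-32],[1,2.74,-35,2,-39],[1,2.74,-40,2,-46],[1,2.74,-42.9,2,-49.6]]'
python3 -m handwheel '[[1,0,0,0,0],[1,0,0,-3,0],[1,0,0,-6,0]]'
```

```text
time_s: 7.22
tcp_pos: [0.5205, -0.1816, 0.1286]
eef_rot: [180.0, -0.1, 175.8]
contact_force: [-0.3, 0.5, -3.8]
gripper_width: 0.0297
gripper_force: 25.0
time_s: 7.6
tcp_pos: [0.5215, -0.1789, 0.0684]
eef_rot: [180.0, 0.0, 176.1]
contact_force: [0.3, -0.4, -3.2]
gripper_width: 0.0298
gripper_force: 25.0
```

```bash
python3 -m handwheel '[[1,0,0,-2,0],[1,0,0,-3.5,0],[1,0,0,-4.2,0],[1,0,0,-4.5,0],[1,0,0,-4.65,0],[1,0,0,-4.65,0]]'
```

```text
time_s: 8.35
tcp_pos: [0.5218, -0.1794, 0.0227]
eef_rot: [180.0, 0.0, 176.1]
contact_force: [-1.1, -0.5, -3.0]
gripper_width: 0.0298
gripper_force: 25.0
```

```bash
python3 -m handwheel '[[1,0,0,-0.05,0],[1,0,0,-0.1,0],[1,0,0,-0.15,0],[1,0,0,-0.15,0]]'
python3 -m handwheel '[[0.3,0,0,0,0],[0.3,0,0,0,0],[0.3,0,0,0,0],[0.3,0,0,0,0]]'
python3 -m handwheel '[[0.3,0,0,2,0],[0.3,0,0,5,0],[0.3,-3,0.2,9,0],[0.3,-7,0.5,13,0],[0.3,-7,0.5,15,0],[0.3,-7,0.5,15,0]]'
python3 - <<'E'
from h import *
st=get_state(); im,d=imaging.capture('wrist'); save('w3.png',im)
print(st['tcp_pos'],st['eef_rot'])
for x in finder.cut_out('wrist','segment_center')[:2]:
    print(x['p'],x['pixel'],seg_fit('wrist',x['region'],d,st,.038))
for x in finder.cut_out('wrist','nest')[:1]:
    P=region('wrist',x['region'],d,st)
    P=P[abs(P[:,2]-.012)<.004]; print(cv2.minAreaRect((P[:,:2]*1000).astype(np.float32)))
E
```

```text
time_s: 8.85
tcp_pos: [0.5216, -0.1794, 0.0212]
eef_rot: [-180.0, 0.0, 176.1]
contact_force: [-2.2, 1.7, 2.5]
gripper_width: 0.03
gripper_force: 25.0
time_s: 9.35
tcp_pos: [0.5216, -0.1794, 0.0207]
eef_rot: [180.0, 0.0, 176.1]
contact_force: [-0.5, 0.6, -0.6]
gripper_width: 0.0599
gripper_force: 0.0
time_s: 10.1
tcp_pos: [0.4524, -0.1745, 0.1728]
eef_rot: [180.0, 0.3, 176.1]
contact_force: [0.5, 0.2, -0.6]
gripper_width: 0.061
gripper_force: 0.0
[ 0.45243133 -0.17445014  0.17279595] [179.9895222    0.25990094 176.12533432]
0.76 [321.3, 278.2] (np.float64(0.5167072636648459), np.float64(-0.179346293063809), np.float64(2.158207217917152e-05), np.float64(35.776238941819635))
  return _methods._mean(a, axis=axis, dtype=dtype,
  ret = um.true_divide(
Traceback (most recent call last):
  File "h.py", line 38, in seg_fit
    q=minimize(lambda p:1e6*cost([p[0]/1e3,p[1]/1e3,p[2]/50]),[*(np.median(P,0)*1e3),np.radians(a)*50],method='Nelder-Mead',options=dict(initial_simplex=None,xatol=.05,fatol=1e-3))
  File "h.py", line 38, in <lambda>
    q=minimize(lambda p:1e6*cost([p[0]/1e3,p[1]/1e3,p[2]/50]),[*(np.median(P,0)*1e3),np.radians(a)*50],method='Nelder-Mead',options=dict(initial_simplex=None,xatol=.05,fatol=1e-3))
                            ~~~~^^^^^^^^^^^^^^^^^^^^^^^^^^^^^
  File "h.py", line 36, in cost
    return (np.minimum(t.query(G)[0],.01)**2).mean()+(np.minimum(cKDTree(G).query(P)[0],.01)**2).mean()
                       ~~~~~~~^^^
  File "scipy/spatial/_ckdtree.pyx", line 794, in scipy.spatial._ckdtree.cKDTree.query
ValueError: 'x' must be finite, check for nan or inf values
```

View pics/w3.png

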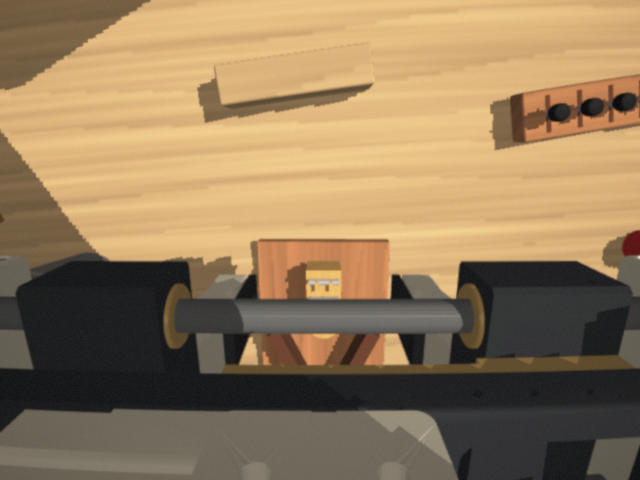

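The segment lies flat at (324,280), centred on the bed and in line with it, nose towards the rails. Next I go behind it with the fingers shut.

```bash
python3 -m handwheel '[[1,0,-0.1,-4,0],[1,0,-0.1,-8,0],[1,0,-0.1,-12,0],[1,0,-0.1,-14.5,0],[1,0,-0.1,-15.2,0],[1,0,-0.1,-15.2,0]]' 20
python3 -m handwheel '[[1,1,-0.07,0,0],[1,2,-0.14,0,0],[1,2.6,-0.18,0,0],[1,3.2,-0.22,0,0],[1,3.8,-0.26,0,0],[1,4.4,-0.3,0,0],[1,5,-0.34,0,0],[1,5.5,-0.38,0,0]]'
```

```text
time_s: 10.95
tcp_pos: [0.4512, -0.1754, 0.0182]
eef_rot: [-180.0, -0.1, 176.1]
contact_force: [0.2, -0.2, 0.4]
gripper_width: 0.0066
gripper_force: 0.0
time_s: 11.95
tcp_pos: [0.5069, -0.1792, 0.0187]
eef_rot: [180.0, -0.0, 176.1]
contact_force: [-2.1, 0.0, 1.9]
gripper_width: 0.0004
gripper_force: 0.9
```

```bash
python3 -m handwheel '[[1,0.5,-0.03,0,0],[1,1,-0.07,0,0],[1,1.4,-0.1,0,0],[1,1.8,-0.12,0,0],[1,2.2,-0.15,0,0],[1,2.6,-0.18,0,0],[1,2.6,-0.18,0,0]]'
python3 - <<'E'
from h import *
for c in('top','scene'):
    im,d=imaging.capture(c)
    for x in finder.cut_out(c,'segment_center')[:4]:
        P=region(c,x['region'],d); m=np.median(P,0)
        if m[1]<-.1: print(c,x['p'],x['pixel'],m,P[:,0].min(),P[:,0].max())
    save(c+'2.png',cv2.resize(im[170:280,380:490] if c=='top' else im[180:270,190:300],(500,500),interpolation=cv2.INTER_CUBIC))
E
```

```text
time_s: 12.82
tcp_pos: [0.5332, -0.181, 0.0188]
eef_rot: [-180.0, 0.0, 176.1]
contact_force: [-0.6, 0.5, 0.2]
gripper_width: 0.0004
gripper_force: 0.0
scene 0.79 [241.8, 213.9] [ 0.57372687 -0.17801047  0.03581223] 0.5444760027188844 0.6071411748642358
```

View pics/scene2.png

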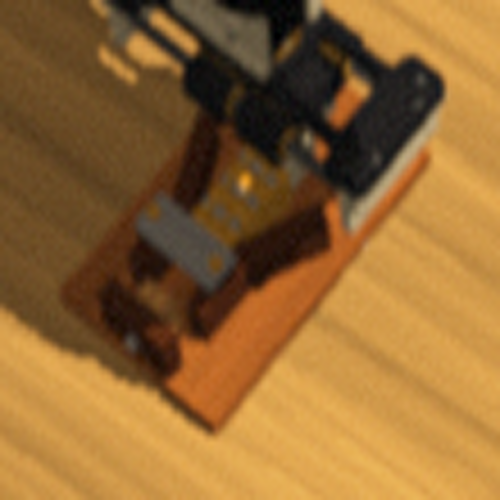

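The segment is straight between the rails, with its nose just reaching the bridge. I continue slowly.

```bash
python3 -m handwheel '[[1,0.3,-0.02,0,0],[1,0.6,-0.04,0,0],[1,0.9,-0.06,0,0],[1,1.2,-0.08,0,0],[1,1.5,-0.1,0,0],[1,1.8,-0.12,0,0],[1,2,-0.14,0,0],[1,2.1,-0.14,0,0]]'
python3 -m handwheel '[[1,0.1,0,0,0],[1,0.2,-0.01,0,0],[1,0.3,-0.02,0,0],[1,0.4,-0.03,0,0],[1,0.5,-0.03,0,0],[1,0.5,-0.03,0,0]]'
```

```text
time_s: 14.02
tcp_pos: [0.5536, -0.1824, 0.0187]
eef_rot: [-180.0, -0.0, 176.1]
contact_force: [-2.5, 0.1, 1.2]
gripper_width: 0.0003
gripper_force: 0.9
time_s: 14.78
tcp_pos: [0.5588, -0.1827, 0.0187]
eef_rot: [-180.0, 0.0, 176.1]
contact_force: [-0.1, -0.2, 0.2]
gripper_width: 0.0006
gripper_force: 0.3
```

```bash
python3 -m handwheel '[[1,0.1,0,0,0],[1,0.2,-0.01,0,0],[1,0.25,-0.02,0,0],[1,0.3,-0.02,0,0],[1,0.3,-0.02,0,0]]'
python3 -m handwheel '[[1,0.04,0,0,0],[1,0.08,0,0,0],[1,0.1,0,0,0],[1,0.1,0,0,0]]'
```

```text
time_s: 15.4
tcp_pos: [0.5616, -0.1829, 0.0187]
eef_rot: [-180.0, 0.0, 176.1]
contact_force: [-0.5, 0.5, -0.6]
gripper_width: 0.0006
gripper_force: 0.4
time_s: 15.9
tcp_pos: [0.5625, -0.1829, 0.0187]
eef_rot: [180.0, -0.0, 176.1]
contact_force: [0.4, -0.2, 0.5]
gripper_width: 0.0002
gripper_force: 0.7
```

```bash
python3 -m handwheel '[[1,0.03,0,0,0],[1,0.06,0,0,0],[1,0.06,0,0,0]]'
python3 -m handwheel '[[1,0.03,0,0,0],[1,0.06,0,0,0],[1,0.06,0,0,0]]'
```

```text
time_s: 16.27
tcp_pos: [0.5626, -0.1829, 0.0187]
eef_rot: [-180.0, -0.1, 176.1]
contact_force: [-3.3, 0.1, 2.3]
gripper_width: 0.0004
gripper_force: 2.2
time_s: 16.65
tcp_pos: [0.5627, -0.1829, 0.0187]
eef_rot: [-180.0, -0.1, 176.1]
contact_force: [-6.2, 1.1, 5.6]
gripper_width: 0.0004
gripper_force: 3.2
```

```bash
python3 -m handwheel '[[1,0.04,0,0,0],[1,0.08,-0.01,0,0],[1,0.08,-0.01,0,0],[1,0.08,-0.01,0,0]]'
```

```text
time_s: 17.15
tcp_pos: [0.5628, -0.183, 0.0187]
eef_rot: [180.0, -0.2, 176.1]
contact_force: [-8.7, 1.6, 7.0]
gripper_width: 0.0003
gripper_force: 4.2
```

```bash
python3 -m handwheel '[[1,0.05,0,0,0],[1,0.1,-0.01,0,0],[1,0.1,-0.01,0,0]]'
python3 - <<'E'
from h import *
print(get_state()['contact_force'])
for c in('top','scene'):
    im,d=imaging.capture(c)
    for x in finder.cut_out(c,'segment_center')[:4]:
        P=region(c,x['region'],d); m=np.median(P,0)
        if m[1]<-.1: print(c,x['p'],x['pixel'],m,np.percentile(P[:,0],[1,99]))
    if c=='scene': save('scene3.png',cv2.resize(im[180:270,190:300],(500,500),interpolation=cv2.INTER_CUBIC))
E
```

```text
time_s: 17.52
tcp_pos: [0.5629, -0.1831, 0.0186]
eef_rot: [180.0, -0.3, 176.1]
contact_force: [-10.1, 2.3, 8.2]
gripper_width: 0.0002
gripper_force: 5.4
[-10.14106457   2.26601693   8.24703094]
scene 0.54 [234.5, 222.5] [ 0.5969056  -0.18336404  0.03546178] [0.58007803 0.64029378]
```

View pics/scene3.png

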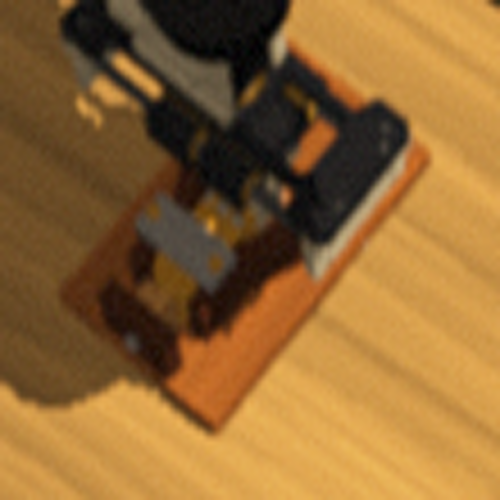

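The nose has passed the bridge and meets the stop block, at about (150,310) in the crop. I press on to about 15 N.

```bash
python3 -m handwheel '[[1,0.05,0,0,0],[1,0.1,-0.01,0,0],[1,0.1,-0.01,0,0],[1,0.1,-0.01,0,0]]'
python3 -m handwheel '[[1,0.05,0,0,0],[1,0.05,0,0,0]]'
```

```text
time_s: 18.23
tcp_pos: [0.563, -0.1831, 0.0185]
eef_rot: [180.0, -0.3, 176.1]
contact_force: [-13.3, 2.5, 10.9]
gripper_width: 0.0004
gripper_force: 6.6
time_s: 18.48
tcp_pos: [0.5631, -0.1832, 0.0185]
eef_rot: [180.0, -0.4, 176.1]
contact_force: [-14.0, 3.1, 13.0]
gripper_width: 0.0003
gripper_force: 7.3
```

```bash
python3 -m handwheel '[[1,0,0,0.05,0],[1,0,0,0.1,0],[1,0,0,0.1,0]]'
```

```text
time_s: 18.85
tcp_pos: [0.5631, -0.1831, 0.0186]
eef_rot: [180.0, -0.4, 176.1]
contact_force: [-11.4, 1.5, 3.2]
gripper_width: 0.0002
gripper_force: 5.6
```

```bash
python3 -m handwheel '[[1,0.06,0,0.02,0],[1,0.12,-0.01,0.04,0],[1,0.12,-0.01,0.04,0],[1,0.12,-0.01,0.04,0]]'
```

```text
time_s: 19.35
tcp_pos: [0.5632, -0.1831, 0.0186]
eef_rot: [180.0, -0.5, 176.0]
contact_force: [-12.4, 2.4, 4.3]
gripper_width: 0.0005
gripper_force: 6.6
```

```bash
python3 -m handwheel '[[1,0.05,0,0.02,0],[1,0.1,-0.01,0.04,0],[1,0.1,-0.01,0.04,0],[1,0.1,-0.01,0.04,0]]'
python3 -m handwheel '[[1,0,0,0,0],[1,0,0,0,0],[1,0,0,0,0],[1,0,0,0,0]]'
```

```text
time_s: 19.85
tcp_pos: [0.5634, -0.1832, 0.0186]
eef_rot: [180.0, -0.6, 176.0]
contact_force: [-14.3, 3.1, 3.4]
gripper_width: 0.0005
gripper_force: 7.3
time_s: 20.35
tcp_pos: [0.5634, -0.1832, 0.0186]
eef_rot: [180.0, -0.6, 176.0]
contact_force: [-15.2, 2.5, 3.2]
gripper_width: 0.0007
gripper_force: 7.3
```

About 15 N was held for half a second. I back straight off.

```bash
python3 -m handwheel '[[1,-0.2,0.01,0,0],[1,-0.4,0.03,0,0],[1,-0.7,0.05,0,0],[1,-1,0.07,0,0],[1,-1.5,0.1,0,0],[1,-2.5,0.17,0,0],[1,-4,0.27,0,0],[1,-6,0.4,0,0]]'
python3 -m handwheel '[[1,0,0,5,0],[1,0,0,11,0],[1,-6,2,17,0],[1,-12,3,20,0],[1,-12,3,20,0]]'
python3 - <<'E'
from h import *
print(get_state()['tcp_pos'])
N=np.array([.5953,-.185]);a=np.radians(-3.9);R=np.array([[np.cos(a),-np.sin(a)],[np.sin(a),np.cos(a)]])
for c in('top','scene'):
    im,d=imaging.capture(c)
    for x in finder.cut_out(c,'segment_center')[:4]:
        P=region(c,x['region'],d); m=np.median(P,0)
        if m[1]<-.1:
            Q=(P[:,:2]-N)@R; print(c,x['p'],x['pixel'],m,np.percentile(Q,[1,50,99],axis=0))
    save(c+'4.png',cv2.resize(im[170:280,380:490] if c=='top' else im[180:270,190:300],(500,500),interpolation=cv2.INTER_CUBIC))
E
python3 -c "
import cv2,numpy as np
cv2.imwrite('pics/f4.png',cv2.resize(np.hstack([cv2.imread('pics/'+n+'4.png') for n in('top','scene')]),(800,400)))"
```

```text
time_s: 21.35
tcp_pos: [0.5081, -0.1793, 0.0205]
eef_rot: [180.0, 0.0, 176.1]
contact_force: [-0.5, 0.3, 0.4]
gripper_width: 0.0003
gripper_force: 0.0
time_s: 21.98
tcp_pos: [0.3867, -0.1492, 0.2221]
eef_rot: [180.0, 0.2, 176.1]
contact_force: [1.1, 0.3, -0.6]
gripper_width: 0.0003
gripper_force: 0.0
[ 0.38666697 -0.1491691   0.22209906]
top 0.61 [435.3, 211.7] [ 0.59034876 -0.18224011  0.03923839] [[-0.02115124 -0.01230022]
 [-0.00538349  0.00266756]
 [ 0.03868024  0.01600297]]
scene 0.73 [237.3, 221.1] [ 0.59094058 -0.18224969  0.03574234] [[-0.01867765 -0.01246791]
 [-0.0048578   0.00306434]
 [ 0.04209346  0.01614186]]
scene 0.57 [290.6, 157.1] [ 0.34430658 -0.18447177  0.02775197] [[-0.27722338 -0.07675918]
 [-0.25157604 -0.01744784]
 [-0.23638786  0.03874662]]
```

View pics/f4.png

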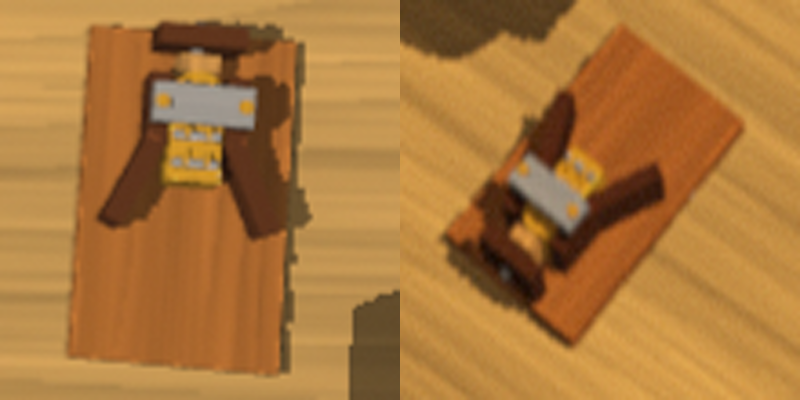

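The segment is in the throat, square to it. Its tail is at nest x of about -21 mm and its nose is against the cork at (200,72) in the left crop.

```bash
python3 -c "
from plant import r
print(r.close_job())"
```

```text
the job is handed in; nothing more can be done
None
```

The brass segment is home in the throat against the cork stop: bedded in at about 15 N by the wrist reading for half a second, released and handed in at about 22 s, though the judge's verdict wasn't shown.

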